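Set out the parts for a weld-up

ROBOT

A 7-joint arm with a two-finger parallel gripper is mounted at the origin on a cart in front of the work surface, level with it; the furniture and walls round the work are solid. World frame = base frame: x ahead of the robot, y to its left, z up, the work surface at z = 0. Lengths are in m, angles in rad, forces in N, time in s.
With the tool pointing down it reaches from about 0.425 to 0.95 m from the base axis. Payload 16.7 kg.
Tool frame: the origin (TCP) lies at the very end of the fingers, on their centre line; the grasp point (between the pads) lies 19 mm behind it (bot.grip_depth is the distance from the TCP to the grasp point, in m); z points along the fingers, y is the line along which they close (so a half turn about z gives the same grasp; the last joint's range is limited). The gripper opens to 94 mm and grips with 3 to 60 N. Pads are 16 mm wide; open, the fingers measure 119 mm over their backs; the gripper's body (75 mm by 177 mm) begins 78 mm behind the grasp point.
Start: joints at [-1.355, 0.426, 0.074, 1.606, -0.034, 1.111, -0.067], TCP at [0.241, 0.63, 0.205] pointing down, gripper open.
Joint ranges: [-2.85, 2.85], [-0.5, 2.14], [-1.23, 1.37], [0.21, 2.46], [-1.02, 4.16], [0.16, 2.05], [-2.73, 2.73]. Speed limits (rad/s): [1.89, 1.89, 2.39, 2.39, 3.01, 3.01, 3.01].

INTERFACE

Orientations are given as a unit quaternion [w, x, y, z].
In Python, from bench import bot, optics, job gives the robot as it stands.
- The arm moves only by the shell command python3 -m pendant 'ROWS' [FORCE]. ROWS is rows parted by semicolons, their numbers by spaces, 1 to 5 of them, each of 7 numbers: dx, dy, dz in m, then a rotation vector rx, ry, rz in rad, then the finger opening in m; each row is the pose to reach, as a shift and turn from the pose commanded when the command began, along the tool's axes at that moment; what a row does not reach only later rows make up. A row lasts 1/12 s, in which the tool goes at most 0.0417 m and 0.125 rad, less where a joint would pass 70% of its speed; a pose out of reach is approached as far as the arm can. The fingers move at their own pace and stop on an object; FORCE is the grip in N (left out, the last holds). Time passes only in rows, so rows that do not move let the fingers close. It prints the time, the measured TCP pose, the force, the opening and the grip force at its end.
- bot.get_state(): the state, without advancing time (a new reading comes with each control period).
- optics.camera(name): name is "side" or "top"; returns a dict with "image" (400x640x3 uint8, blue, green, red), "mtx" (3x3 intrinsics, pixels), "k1" (the pictures are not rectified: a ray, as slopes to the right and down, at radius r is drawn at 1 + k1 r^2 times it, then the intrinsics apply), "R" (3x3) and "t" (3): a world point X has camera coordinates R X + t. Camera axes: x right, y down, z forward; pixel columns grow to the right and rows downward; lengths in m; the calibration is good to about 2 mm. A picture is of the moment at which its call begins. There is no depth.
- job.job_done(): hands the job in; it is judged then, once.
The state is a dict: "t": time; "joints": joint angles; "qvel": joint speeds; "tau": joint torques, N m; "tool_pos": TCP position; "ee_rot": TCP orientation; "force": force on the tool from outside, world axes, zero at the start; "ft_torque": the same for the moment, N m; "finger_gap": finger opening in m; "grasp_force": force on a finger pad.
Only numpy, scipy, OpenCV 4.12 (cv2) and the standard library are available. Lean on these libraries where they do the work, as an engineer would, in place of code of your own. Each camera call takes 0.05 s, during which the arm holds its last target. There are 200 camera calls.

TASK

Set out the weld-up parts on the mats: get the dark steel plate out from under the yellow tape measure, lay it flat on the middle of the red mat with its edges parallel to the mat's, and stand the white union nut, wide end down as it is, on the middle of the plate. Lay the ball bearing flat on the middle of the blue mat and lay the brass coupling on its side on the bare bench midway between the red and blue mats, on the line through their centres. Put the tape measure back on the middle of its green mat, keeping it upright throughout, and leave the chalk and the spanner where they are.

Things in the scene. Friction and masses are not known exactly. Their poses are not given: they have to be found in the camera images.
- tape: yellow tape measure with a black round centre, 31 mm (x) by 70 mm (y), 55 mm tall, about 220 g; origin at the centre of its underside, z up when upright. Its case spans x -14..16 and y -31..35 mm. At the start it stands upright on the dark steel plate, its length along the plate's. Grasp across the case (x).
- plate: dark flat steel plate, 80 mm (x) by 50 mm (y), 8 mm thick, about 250 g; origin at the centre of its underside, z up. At the start it lies on the green mat under the tape measure.
- nut: pale grey-white hexagonal union nut standing on its wide end, 36 mm across flats (x) and 41 mm across corners (y), 31 mm tall: hexagon up to 22 mm, above it a round collar of 30 mm diameter; about 120 g; origin at the centre of its underside, z up.
- bearing: steel ball bearing lying flat, 62 mm outer diameter, 18 mm thick, about 280 g; origin at the centre of its underside, z up.
- coupling: brass pipe coupling lying on its side, 46 mm long (y, its pipe axis), up to 31 mm wide (x, at the hexagon end) and 27 mm high, about 110 g; origin under the middle of its length, at its underside.
- red_mat: red rubber mat fixed to the bench, 110 x 110 mm square, 5 mm thick with a thin black border line; origin at the centre of its underside (bench level), x and y along its edges, z up. The blue mat's centre lies 250 mm from its centre along its y axis (on its left or its right), at the same yaw.
- blue_mat: blue rubber mat fixed to the bench, 110 x 110 mm square, 5 mm thick with a thin black border line; origin at the centre of its underside (bench level), x and y along its edges, z up. It lies beside the red mat, centres 250 mm apart, bare bench between them.
- green_mat: green rubber mat fixed to the bench, 110 x 110 mm square, 5 mm thick with a thin black border line; origin at the centre of its underside (bench level), x and y along its edges, z up. The tape measure's own place.
- chalk: bystander: white stick of marking chalk on the bench behind the mats, 11 x 91 x 11 mm, origin at the centre of its underside, y along it. Leave alone. (To its left a fixed black cable lies on the bench at x over 0.64, y 0.10 to 0.22: set nothing down there. The bench between and in front of the mats is clear.)
- spanner: bystander: small steel open-ended spanner lying behind the mats, beyond the chalk, 25 x 157 x 10 mm, origin at the centre of its underside, y along it. Leave alone.
Mind the look-alikes: they are no part of the job. Of the things like the green_mat, leave any that is brown; of the rest the larger one is meant.

How it is judged:
At the end, for the whole second after the job is handed in: Plate flat on red mat, nut upright on plate, bearing flat on blue mat, each within 12 mm of centre, plate within 0.2 rad of square; tape upright on green mat within 15 mm; coupling on bench 110-140 mm from red and blue mat centres, within 15 mm of the line joining them; all released, at rest (horizontal distance between plate and red_mat below 0.012 m and z of plate in the frame of red_mat between 0.003 and 0.008 m and angle between each of plate, nut, bearing, tape's own z axis and vertical below 0.12 rad and (angle between the x axis of plate and the x axis of red_mat, either way round below 0.2 rad or angle between the x axis of plate and the y axis of red_mat, either way round below 0.2 rad) and horizontal distance between nut and plate below 0.012 m and z of nut in the frame of plate between 0.006 and 0.011 m and horizontal distance between bearing and blue_mat below 0.012 m and z of bearing in the frame of blue_mat between 0.003 and 0.008 m and horizontal distance between tape and green_mat below 0.015 m and z of tape in the frame of green_mat between 0.003 and 0.008 m and horizontal distance between coupling and red_mat between 0.11 and 0.14 m and horizontal distance between coupling and blue_mat between 0.11 and 0.14 m and x of coupling in the frame of red_mat between -0.015 and 0.015 m and height (world z) of coupling below 0.006 m and angle between coupling's own y axis and vertical between 1.3 and 1.84 rad and linear speed of each of plate, tape, nut, bearing, coupling below 0.02 m/s and angular speed of each of plate, tape, nut, bearing, coupling below 0.2 rad/s); the robot touches nothing.
It fails at once if the tape measure is tipped over (angle between tape's own z axis and vertical above 0.6 rad).
It fails at once if the chalk is disturbed (distance of chalk from where it was at the start of the episode above 0.015 m).
It fails at once if the spanner is disturbed (distance of spanner from where it was at the start of the episode above 0.015 m).
It also fails if it takes over 136 s, if anything falls off the work surface, if the arm or the gripper's body presses on something with over 40 N, if the wrist force passes 120 N, or if a joint passes its speed limit or range.

## Working session

There is one attempt and no reset: what is moved stays moved. The work goes in short steps, Python scripts to look and compute and a shell command to move; the robot and the scene stay as the last step left them, time stands still between calls to the robot, and variables do not carry over. Pictures are saved under pics/ and viewed, at most 14 in all, crops included, and the job is handed in when it is done.

```bash
ls; mkdir -p pics; python3 - <<'E'
from bench import bot,optics,job
import cv2
for n in("top","side"):
    c=optics.camera(n);cv2.imwrite(f"pics/{n}0.png",c["image"]);print(n,c["mtx"].tolist(),c["k1"],c["R"].round(4).tolist(),c["t"])
print(bot.get_state())
E
```

```text
pics
top [[407.95227979477056, 0.0, 316.6234879196386], [0.0, 407.95227979477056, 198.797461969774], [0.0, 0.0, 1.0]] 0.0025961448937407905 [[-0.0268, -0.9995, 0.0147], [-0.992, 0.0248, -0.1241], [0.1237, -0.0179, -0.9922]] [0.00849975 0.56430226 1.20544167]
side [[434.8224541869328, 0.0, 320.1321257390606], [0.0, 434.8224541869328, 198.36799136709107], [0.0, 0.0, 1.0]] 0.022970716608628716 [[0.9631, -0.2686, 0.0154], [-0.1255, -0.499, -0.8574], [0.238, 0.8239, -0.5143]] [-0.5631186   0.10936077  1.03578725]
{'t': 0.1, 'joints': array([-1.3544822 ,  0.42667804,  0.07389255,  1.6065305 , -0.03409921,
        1.11079739, -0.06715303]), 'qvel': array([ 0.00035182, -0.0019098 , -0.00147881, -0.00181985, -0.00140965,
       -0.00106918, -0.00068407]), 'tau': array([ 8.68234900e-03, -9.37457657e+01,  3.67736220e+00, -4.55038083e+01,
       -4.85253136e-02,  1.69178098e-02,  1.12269843e-04]), 'tool_pos': array([0.24136414, 0.62995385, 0.20484662]), 'ee_rot': array([-5.60488675e-05,  1.81947848e-01,  9.83308013e-01, -5.73685304e-04]), 'force': array([-0.08132672, -0.66832145, -0.53386682]), 'ft_torque': array([-0.00778613, -0.00423432, -0.03983183]), 'grasp_force': 0.0, 'finger_gap': 0.0940137208901949}
```

View pics/top0.png

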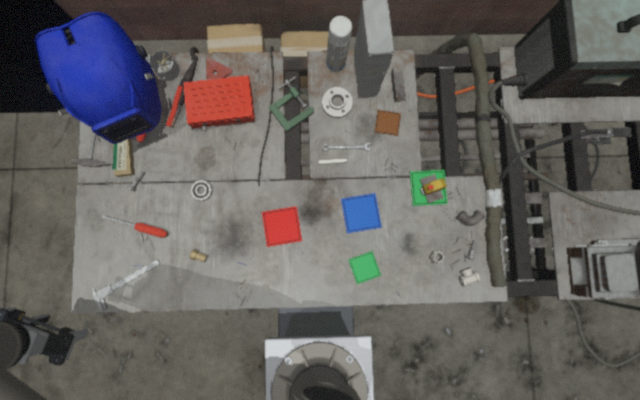

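View pics/side0.png

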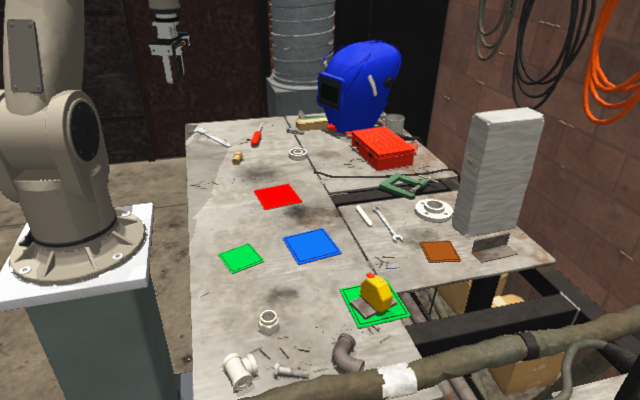

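The top view shows the red mat at (282,226), blue at (362,213), the large green mat with plate and tape at (429,187), bearing at (201,190), coupling at (199,256) and nut at (437,257). There is a decoy green mat at (365,267).

```bash
cat > h.py <<'E'
import numpy as np,cv2
from bench import bot,optics,job
from scipy.spatial.transform import Rotation as Ro
def undist(c,px):
    K=c["mtx"];d=np.array([c["k1"],0,0,0,0.])
    return cv2.undistortPoints(np.float64(px).reshape(-1,1,2),K,d).reshape(-1,2)
def cast(c,px,z):
    u=undist(c,px);o=-c["R"].T@c["t"]
    d=np.c_[u,np.ones(len(u))]@c["R"]
    return (o+d*((z-o[2])/d[:,2])[:,None])
def proj(c,X):
    x=np.atleast_2d(X)@c["R"].T+c["t"];u=x[:,:2]/x[:,2:];u=u*(1+c["k1"]*(u**2).sum(1))[:,None]
    return u@c["mtx"][:2,:2].T+c["mtx"][:2,2]
def blobs(c,lo,hi,z,amin=30,box=None):
    m=cv2.inRange(cv2.cvtColor(c["image"],cv2.COLOR_BGR2HSV),lo,hi)
    if box: k=np.zeros_like(m);x0,y0,x1,y1=box;k[y0:y1,x0:x1]=255;m&=k
    r=[]
    for q in cv2.findContours(m,cv2.RETR_EXTERNAL,cv2.CHAIN_APPROX_NONE)[0]:
        if cv2.contourArea(q)<amin: continue
        P=cast(c,q.reshape(-1,2),z)[:,:2]
        (cx,cy),(w,h),a=cv2.minAreaRect(np.float32(P*1000))
        r.append((q.reshape(-1,2).mean(0).round(),round(cx,1),round(cy,1),round(w,1),round(h,1),round(a,1)))
    return r
def goal(x,y,z,yaw=None):
    """shift in tool axes from current pose; yaw = world angle of finger-closing line (deg)"""
    s=bot.get_state();w=s["ee_rot"];R=Ro.from_quat([w[1],w[2],w[3],w[0]])
    d=R.inv().apply(np.array([x,y,z])-s["tool_pos"])
    Y=R.as_matrix()[:,1];cur=np.degrees(np.arctan2(Y[1],Y[0]))
    out="tool d %s"%d.round(4)
    if yaw is not None:
        a=(yaw-cur+90)%180-90; out+="  rz %.3f (or %.3f) cur %.1f"%(-np.radians(a),-np.radians(a-np.sign(a)*180),cur)
    print(out, "tilt",np.degrees(np.arccos(-R.as_matrix()[2,2])).round(2))
E
python3 - <<'E'
from h import *
T=optics.camera("top");S=optics.camera("side")
for n,c in(("top",T),("side",S)):
    print(n)
    for k,lo,hi in(("red",(0,150,90),(8,255,255)),("red2",(172,150,90),(180,255,255)),("blue",(105,150,60),(125,255,255)),("green",(50,130,60),(75,255,255)),("yellow",(20,140,120),(32,255,255))):
        for b in blobs(c,lo,hi,.005 if k!='yellow' else .04,40): print(k,b)
def crop(c,x,y,r=40,f=5):
    return cv2.resize(c["image"][y-r:y+r,x-r:x+r],None,fx=f,fy=f,interpolation=cv2.INTER_CUBIC)
row=lambda *a:np.hstack(a)
A=row(crop(T,201,190,22,9),crop(T,199,256,22,9)); 
g=lambda c,x,y:crop(c,x,y,25,8)[:,:]
img=np.vstack([row(cv2.resize(crop(T,201,190,16,8),(260,260)),cv2.resize(crop(T,199,256,16,8),(260,260)),cv2.resize(crop(T,429,187,24,8),(260,260))),
 row(cv2.resize(crop(T,437,257,16,8),(260,260)),cv2.resize(crop(S,268,320,24,8),(260,260)),cv2.resize(crop(S,375,300,40,8),(260,260)))])
cv2.imwrite("pics/crops.png",img)
E
```

```text
top
red (array([150., 230.]), 485.3, 505.0, 96.8, 21.3, 71.5)
red (array([281., 226.]), 486.5, 104.2, 104.1, 106.2, 7.9)
red (array([174., 106.]), 879.5, 438.2, 15.8, 134.0, 73.7)
red (array([218., 101.]), 893.1, 300.4, 148.2, 214.7, 4.9)
blue (array([361., 213.]), 521.3, -142.6, 102.2, 104.2, 7.9)
blue (array([104.,  77.]), 989.9, 684.5, 423.4, 319.8, 21.8)
green (array([364., 267.]), 354.4, -146.9, 71.3, 71.7, 16.5)
green (array([424., 183.]), 598.0, -359.3, 105.9, 108.1, 2.5)
yellow (array([434., 186.]), 595.1, -367.2, 26.6, 62.2, 20.3)
side
red (array([277., 196.]), 486.4, 104.2, 110.2, 114.3, 7.9)
red (array([256., 138.]), 488.4, 530.5, 129.4, 27.4, 73.7)
red (array([381., 146.]), 919.7, 359.1, 226.8, 336.2, 5.0)
blue (array([311., 246.]), 522.0, -143.3, 109.1, 111.1, 7.9)
blue (array([358.,  83.]), 1183.9, 1319.7, 1801.8, 433.2, 64.7)
green (array([374., 305.]), 596.8, -358.5, 111.2, 110.2, 1.3)
green (array([240., 258.]), 354.3, -148.1, 79.7, 81.0, 18.3)
yellow (array([377., 291.]), 600.9, -367.6, 96.4, 48.8, 86.0)
```

View pics/crops.png

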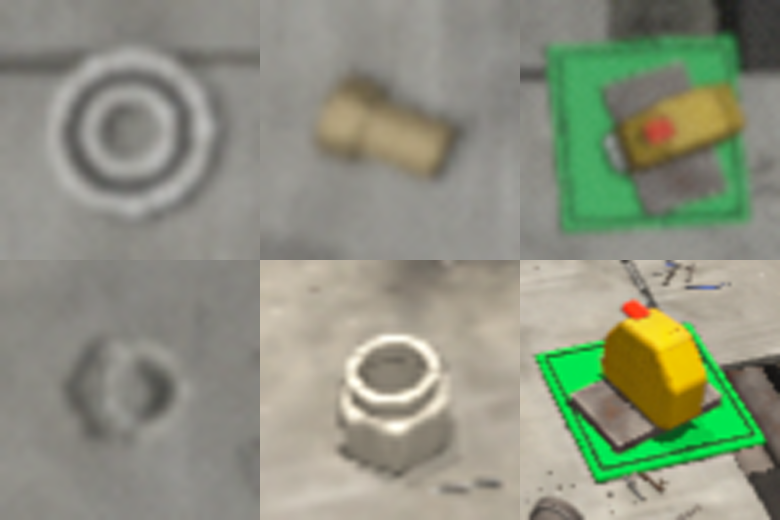

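The crops show the plate's long side across the tape's length, so the tape overhangs the plate's 50 mm width. The coupling's hex end points to +y, the nut's collar faces up, and one corner faces the side camera.

```bash
python3 - <<'E'
from h import *
T=optics.camera("top");S=optics.camera("side")
for c in(T,S): print("cam",(-c["R"].T@c["t"]).round(3))
print("nut top/side",cast(T,[[438.3,256.4]],.031).round(4),cast(S,[[268.6,315.6]],.031).round(4))
print("tape end bottom corners side",cast(S,[[380.3,311.5],[391.7,298.3]],.013).round(4))
# plate corners top cam, z=.013
p=np.array([[605,85],[685,65],[725,190],[650,212]],float)-[520,0];p=p*48/260+[405,163]-.4
print("plate",cast(T,p,.013).round(4))
print("tape outline top"); 
for b in blobs(T,(15,110,60),(35,255,255),.068,20,(400,160,460,215)):print(b)
for b in blobs(T,(12,70,60),(35,255,255),.02,20,(180,235,220,275)):print("coup",b)
for b in blobs(S,(12,90,60),(35,255,255),.015,10,(220,140,255,175)):print("coupS",b)
def ring(c,x,y,r,z):
    g=cv2.GaussianBlur(cv2.cvtColor(c["image"],cv2.COLOR_BGR2GRAY),(0,0),.7)[y-r:y+r,x-r:x+r]
    med=np.median(g);
    for th in(12,20,30):
        m=np.argwhere(g>med+th)[:,::-1]+[x-r,y-r]
        P=cast(c,m,z)[:,:2]*1000;(cx,cy),R=cv2.minEnclosingCircle(np.float32(P));print("ring",th,len(m),round(cx,1),round(cy,1),round(R,1),P.mean(0).round(1))
ring(T,201,190,14,.018);ring(S,298,153,14,.018)
cs=cv2.resize(S["image"][138:170,280:316],None,fx=10,fy=10,interpolation=cv2.INTER_CUBIC)
ct=cv2.resize(T["image"][165:209,400:456],None,fx=7,fy=7,interpolation=cv2.INTER_CUBIC)
cv2.imwrite("pics/c2.png",np.hstack([cs[:308],ct[:,:]]))
goal(0.45,0.35,0.1,162)
E
```

```text
cam [0.411 0.016 1.266]
cam [ 0.31  -0.95   0.635]
nut top/side [[ 0.381  -0.3677  0.031 ]] [[ 0.3826 -0.3665  0.031 ]]
tape end bottom corners side [[ 0.5961 -0.3936  0.013 ]
 [ 0.6322 -0.3658  0.013 ]]
plate [[ 0.6236 -0.3323  0.013 ]
 [ 0.6342 -0.3794  0.013 ]
 [ 0.5608 -0.3978  0.013 ]
 [ 0.5492 -0.3538  0.013 ]]
tape outline top
(array([434., 186.]), 591.0, -357.1, 30.4, 67.0, 20.2)
coup (array([198., 256.]), 400.5, 356.1, 43.8, 24.9, 60.0)
coupS (array([237., 158.]), 403.4, 356.6, 89.8, 26.7, 74.3)
ring 12 125 593.9 349.8 40.5 [599.6 355.1]
ring 20 45 602.3 351.3 30.3 [601.9 356.1]Traceback (most recent call last):
  File "<stdin>", line 19, in <module>
  File "<stdin>", line 18, in ring
  File "h.py", line 8, in cast
    u=undist(c,px);o=-c["R"].T@c["t"]
  File "h.py", line 6, in undist
    return cv2.undistortPoints(np.float64(px).reshape(-1,1,2),K,d).reshape(-1,2)
           ~~~~~~~~~~~~~~~~~~~^^^^^^^^^^^^^^^^^^^^^^^^^^^^^^^^^^^^
cv2.error: OpenCV(4.12.0) /io/opencv/modules/calib3d/src/undistort.dispatch.cpp:347: error: (-215:Assertion failed) CV_IS_MAT(_src) && CV_IS_MAT(_dst) && (_src->rows == 1 || _src->cols == 1) && (_dst->rows == 1 || _dst->cols == 1) && _src->cols + _src->rows - 1 == _dst->rows + _dst->cols - 1 && (CV_MAT_TYPE(_src->type) == CV_32FC2 || CV_MAT_TYPE(_src->type) == CV_64FC2) && (CV_MAT_TYPE(_dst->type) == CV_32FC2 || CV_MAT_TYPE(_dst->type) == CV_64FC2) in function 'cvUndistortPointsInternal'
```

```bash
python3 - <<'E'
from h import *
T=optics.camera("top");S=optics.camera("side")
print("bearing",cast(T,[[200.6,189.6]],.018).round(4),cast(S,[[297.5,152.5]],.018).round(4))
cs=cv2.resize(S["image"][138:170,280:316],None,fx=8,fy=8,interpolation=cv2.INTER_CUBIC)
c3=cv2.resize(T["image"][240:272,182:218],None,fx=8,fy=8,interpolation=cv2.INTER_CUBIC)
cv2.imwrite("pics/c2.png",np.hstack([cs,c3]))
goal(0.402,0.356,0.1,160)
E
```

```text
bearing [[0.6039 0.3499 0.018 ]] [[0.6018 0.344  0.018 ]]
tool d [-0.2481 -0.1986  0.1054]  rz 1.554 (or -1.588) cur 69.0 tilt 0.01
```

View pics/c2.png

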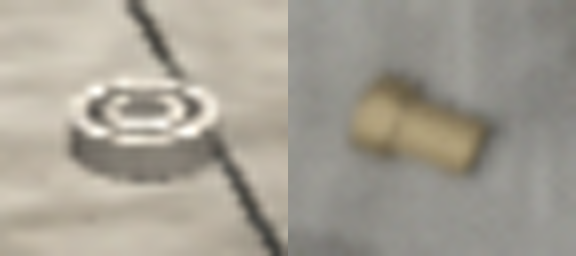

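```bash
R='-.124 -.0993 .0527 0 0 0 .094'
python3 -m pendant '-.03 -.02 .01 0 0 0 .094;-.06 -.045 .02 0 0 0 .094;-.09 -.07 .035 0 0 0 .094;-.124 -.0993 .0527 0 0 0 .094;-.124 -.0993 .0527 0 0 0 .094'
python3 -m pendant '-.03 -.02 .01 0 0 0 .094;-.06 -.045 .02 0 0 0 .094;-.09 -.07 .035 0 0 0 .094;-.124 -.0993 .0527 0 0 0 .094;-.124 -.0993 .0527 0 0 0 .094'
python3 -m pendant '0 0 0 0 0 .125 .094;0 0 0 0 0 .25 .094;0 0 0 0 0 .375 .094;0 0 0 0 0 .5 .094;0 0 0 0 0 .506 .094'
python3 -m pendant '0 0 0 0 0 .125 .094;0 0 0 0 0 .25 .094;0 0 0 0 0 .375 .094;0 0 0 0 0 .5 .094;0 0 0 0 0 .506 .094'
python3 -m pendant '0 0 0 0 0 .125 .094;0 0 0 0 0 .25 .094;0 0 0 0 0 .375 .094;0 0 0 0 0 .5 .094;0 0 0 0 0 .506 .094'
python3 -c "
from h import *
goal(.402,.356,.005,162);print(bot.get_state()['joints'].round(2))"
```

```text
t: 0.82
tool_pos: [0.3251, 0.4863, 0.1508]
ee_rot: [0.0, 0.185, 0.983, -0.002]
force: [0.4, 0.8, -0.2]
finger_gap: 0.0943
grasp_force: 0.0
t: 1.23
tool_pos: [0.4042, 0.3494, 0.0983]
ee_rot: [-0.0, 0.185, 0.983, -0.002]
force: [0.8, -1.2, -0.1]
finger_gap: 0.0943
grasp_force: 0.0
t: 1.65
tool_pos: [0.4019, 0.3565, 0.1002]
ee_rot: [0.0, 0.425, 0.905, -0.0]
force: [-0.6, 0.5, -0.0]
finger_gap: 0.0937
grasp_force: 0.0
t: 2.07
tool_pos: [0.4019, 0.3565, 0.1001]
ee_rot: [0.0, 0.637, 0.771, -0.0]
force: [-0.9, -0.1, 0.2]
finger_gap: 0.094
grasp_force: 0.0
t: 2.48
tool_pos: [0.4019, 0.3563, 0.1001]
ee_rot: [0.0, 0.809, 0.588, -0.0]
force: [0.6, 0.2, -0.1]
finger_gap: 0.0939
grasp_force: 0.0
tool d [-0.0002  0.0002  0.0951]  rz 0.002 (or -3.140) cur -17.9 tilt 0.02
[-1.24  0.36  0.48  2.03 -0.23  0.8  -0.94]
```

```bash

python3 -m pendant '0 0 .03 0 0 0 .094;0 0 .06 0 0 0 .094;0 0 .08 0 0 0 .06;0 0 .095 0 0 0 .06;0 0 .095 0 0 0 .06'
python3 -m pendant '0 0 0 0 0 0 .01;0 0 0 0 0 0 .01;0 0 0 0 0 0 .01;0 0 0 0 0 0 .01;0 0 0 0 0 0 .01' 20
python3 -m pendant '0 0 0 0 0 0 .01;0 0 -.03 0 0 0 .01;0 0 -.06 0 0 0 .01;0 0 -.09 0 0 0 .01;0 0 -.09 0 0 0 .01' 20
python3 -c "
from h import *
goal(.504,-.0195,.095)"
```

```text
t: 2.9
tool_pos: [0.4006, 0.355, 0.0025]
ee_rot: [0.0, 0.806, 0.592, -0.002]
force: [-0.0, -1.1, 0.3]
finger_gap: 0.0774
grasp_force: 0.0
t: 3.32
tool_pos: [0.4022, 0.3566, 0.0059]
ee_rot: [-0.0, 0.808, 0.589, 0.001]
force: [-0.4, -0.1, -0.4]
finger_gap: 0.0442
grasp_force: 0.0
t: 3.73
tool_pos: [0.404, 0.3578, 0.1]
ee_rot: [-0.001, 0.809, 0.588, 0.003]
force: [1.4, 1.5, 0.6]
finger_gap: 0.0115
grasp_force: 0.0
tool d [-0.3281  0.2114  0.0034] tilt 0.37
```

```bash

python3 -m pendant '0 0 0 0 0 0 .06;0 0 0 0 0 0 .06;0 0 0 0 0 0 .06;0 0 0 0 0 0 .06;0 0 0 0 0 0 .06' >/dev/null
python3 -m pendant '0 0 0 0 0 0 .06;0 0 0 0 0 0 .06;0 0 0 0 0 0 .06;0 0 0 0 0 0 .06;0 0 0 0 0 0 .06'
python3 -c "
from h import *
S=optics.camera('side')
for b in blobs(S,(12,90,60),(35,255,255),.015,10,(210,130,265,185)):print('coupS',b)
cv2.imwrite('pics/c3.png',cv2.resize(S['image'][120:190,190:290],None,fx=5,fy=5))
goal(.402,.356,.005,162)"
```

```text
t: 4.57
tool_pos: [0.402, 0.3561, 0.095]
ee_rot: [0.0, 0.809, 0.588, -0.0]
force: [-0.2, -0.4, 0.3]
finger_gap: 0.0598
grasp_force: 0.0
coupS (array([237., 158.]), 403.6, 356.5, 89.9, 27.2, 75.9)
tool d [-0.0001  0.      0.0901]  rz 0.001 (or -3.141) cur -17.9 tilt 0.0
```

View pics/c3.png

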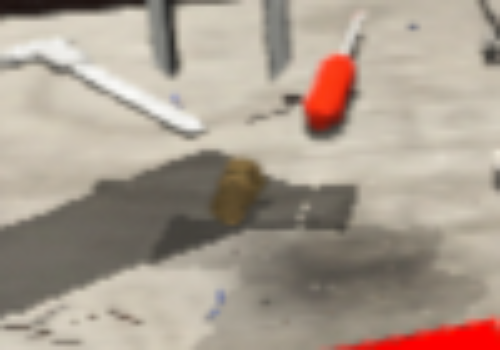

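The crop shows the coupling still in place at side px (237,158), with the open fingers above it. I'll redo the grasp and give the fingers time to close.

```bash

python3 -m pendant '0 0 .03 0 0 0 .06;0 0 .06 0 0 0 .06;0 0 .08 0 0 0 .06;0 0 .091 0 0 0 .06;0 0 .091 0 0 0 .06' >/dev/null
python3 -m pendant '0 0 0 0 0 0 .01;0 0 0 0 0 0 .01;0 0 0 0 0 0 .01;0 0 0 0 0 0 .01;0 0 0 0 0 0 .01' 20
python3 -m pendant '0 0 0 0 0 0 .01;0 0 0 0 0 0 .01;0 0 0 0 0 0 .01;0 0 0 0 0 0 .01;0 0 0 0 0 0 .01' 20
python3 -m pendant '0 0 -.03 0 0 0 .01;0 0 -.06 0 0 0 .01;0 0 -.09 0 0 0 .01;0 0 -.09 0 0 0 .01;0 0 -.09 0 0 0 .01' 20
python3 -c "
from h import *
goal(.504,-.0195,.095)"
```

```text
t: 5.45
tool_pos: [0.4022, 0.3566, 0.0048]
ee_rot: [-0.0, 0.809, 0.588, 0.001]
force: [0.8, 0.7, 0.5]
finger_gap: 0.0302
grasp_force: 0.3
t: 5.87
tool_pos: [0.4022, 0.3567, 0.0047]
ee_rot: [-0.0, 0.809, 0.588, 0.0]
force: [-1.7, -0.7, 8.4]
finger_gap: 0.0282
grasp_force: 20.0
t: 6.28
tool_pos: [0.4024, 0.357, 0.0955]
ee_rot: [-0.001, 0.809, 0.588, 0.001]
force: [0.4, -1.1, -1.2]
finger_gap: 0.0282
grasp_force: 20.0
tool d [-0.327   0.2125 -0.0004] tilt 0.18
```

```bash

python3 -m pendant '-.032 .0212 0 0 0 0 .01;-.065 .0424 0 0 0 0 .01;-.098 .0636 0 0 0 0 .01;-.131 .085 0 0 0 0 .01;-.1635 .1063 0 0 0 0 .01' >/dev/null
python3 -m pendant '-.032 .0212 0 0 0 0 .01;-.065 .0424 0 0 0 0 .01;-.098 .0636 0 0 0 0 .01;-.131 .085 0 0 0 0 .01;-.1635 .1063 0 0 0 0 .01' >/dev/null
python3 -m pendant '0 0 0 0 0 0 .01;0 0 0 0 0 0 .01'
python3 -c "
from h import *
goal(.504,-.0195,.006)"
```

```text
t: 7.28
tool_pos: [0.5031, -0.023, 0.0931]
ee_rot: [0.0, 0.81, 0.586, -0.001]
force: [-0.3, 1.0, -0.6]
finger_gap: 0.0278
grasp_force: 20.0
tool d [ 0.0038 -0.0001  0.0871] tilt 0.1
```

```bash

python3 -m pendant '.001 0 .03 0 0 0 .01;.001 0 .06 0 0 0 .01;.001 0 .08 0 0 0 .01;.001 0 .087 0 0 0 .01;.001 0 .0885 0 0 0 .01'
python3 -m pendant '0 0 0 0 0 0 .01;0 0 .0015 0 0 0 .01;0 0 .0015 0 0 0 .01'
python3 -m pendant '0 0 0 0 0 0 .06;0 0 0 0 0 0 .06;0 0 0 0 0 0 .06;0 0 0 0 0 0 .06;0 0 0 0 0 0 .06'
python3 -m pendant '0 0 -.03 0 0 0 .094;0 0 -.06 0 0 0 .094;0 0 -.1 0 0 0 .094;0 0 -.1 0 0 0 .094;0 0 -.1 0 0 0 .094'
python3 -c "
from h import *
goal(.603,.350,.1);print(bot.get_state()['joints'].round(2))"
```

```text
t: 7.7
tool_pos: [0.5022, -0.0187, 0.0039]
ee_rot: [-0.001, 0.808, 0.589, -0.002]
force: [-0.5, 0.2, -0.8]
finger_gap: 0.0282
grasp_force: 20.0
t: 7.95
tool_pos: [0.5042, -0.0191, 0.0046]
ee_rot: [0.0, 0.809, 0.588, 0.0]
force: [0.2, -0.7, -1.4]
finger_gap: 0.0282
grasp_force: 20.0
t: 8.37
tool_pos: [0.504, -0.0195, 0.0042]
ee_rot: [0.0, 0.809, 0.588, 0.0]
force: [-0.4, -0.2, -0.1]
finger_gap: 0.0577
grasp_force: 0.0
t: 8.78
tool_pos: [0.5051, -0.0191, 0.1059]
ee_rot: [0.0, 0.809, 0.588, 0.002]
force: [-0.2, -0.9, -0.3]
finger_gap: 0.0899
grasp_force: 0.0
tool d [ 0.3813 -0.0204  0.0068] tilt 0.23
[-0.62  0.32  0.63  2.11 -0.26  0.79 -0.14]
```

```bash

python3 -m pendant '.038 -.002 0 0 0 0 .094;.076 -.004 0 0 0 0 .094;.114 -.006 0 0 0 0 .094;.152 -.008 0 0 0 0 .094;.1907 -.0102 0 0 0 0 .094' >/dev/null
python3 -m pendant '.038 -.002 0 0 0 0 .094;.076 -.004 0 0 0 0 .094;.114 -.006 0 0 0 0 .094;.152 -.008 0 0 0 0 .094;.1907 -.0102 0 0 0 0 .094' >/dev/null
python3 -m pendant '0 0 0 0 0 0 .094;0 0 0 0 0 0 .094;0 0 0 0 0 0 .094'
python3 -c "
from h import *
goal(.603,.350,.005)"
```

```text
t: 9.87
tool_pos: [0.6014, 0.3487, 0.1025]
ee_rot: [0.0, 0.809, 0.588, -0.001]
force: [-0.0, -0.5, -0.3]
finger_gap: 0.094
grasp_force: 0.0
tool d [0.0019 0.0013 0.0975] tilt 0.13
```

```bash

python3 -m pendant '.0005 .001 .03 0 0 0 .094;.0005 .001 .06 0 0 0 .094;.0005 .001 .08 0 0 0 .094;.0005 .001 .096 0 0 0 .094;.0005 .001 .0965 0 0 0 .094'
python3 -m pendant '0 0 0 0 0 0 .05;0 0 0 0 0 0 .05;0 0 0 0 0 0 .05;0 0 0 0 0 0 .05;0 0 0 0 0 0 .05' 30
python3 -m pendant '0 0 0 0 0 0 .05;0 0 0 0 0 0 .05;0 0 0 0 0 0 .05;0 0 0 0 0 0 .05;0 0 0 0 0 0 .05' 30
python3 -m pendant '0 0 -.03 0 0 0 .05;0 0 -.06 0 0 0 .05;0 0 -.09 0 0 0 .05;0 0 -.09 0 0 0 .05;0 0 -.09 0 0 0 .05'
python3 -c "
from h import *
goal(.5216,-.143,.1)"
```

```text
t: 10.28
tool_pos: [0.6014, 0.3476, 0.0043]
ee_rot: [0.0, 0.809, 0.588, -0.002]
force: [-0.7, -0.5, -0.1]
finger_gap: 0.0941
grasp_force: 0.0
t: 10.7
tool_pos: [0.6034, 0.3502, 0.0086]
ee_rot: [-0.0, 0.809, 0.588, 0.001]
force: [-0.7, -0.8, -0.0]
finger_gap: 0.064
grasp_force: 0.0
t: 11.12
tool_pos: [0.6034, 0.3501, 0.0084]
ee_rot: [-0.0, 0.809, 0.588, 0.001]
force: [-1.0, -1.1, 6.0]
finger_gap: 0.0604
grasp_force: 30.0
t: 11.53
tool_pos: [0.6037, 0.3504, 0.0992]
ee_rot: [-0.0, 0.809, 0.588, 0.001]
force: [-0.5, -0.1, -3.1]
finger_gap: 0.0604
grasp_force: 30.0
tool d [-0.4947  0.0738 -0.0019] tilt 0.16
```

```bash

python3 -m pendant '-.033 .005 0 0 0 0 .05;-.066 .01 0 0 0 0 .05;-.1 .015 0 0 0 0 .05;-.133 .02 0 0 0 0 .05;-.1649 .0246 0 0 0 0 .05' >/dev/null
python3 -m pendant '-.033 .005 0 0 0 0 .05;-.066 .01 0 0 0 0 .05;-.1 .015 0 0 0 0 .05;-.133 .02 0 0 0 0 .05;-.1649 .0246 0 0 0 0 .05' >/dev/null
python3 -m pendant '-.033 .005 0 0 0 0 .05;-.066 .01 0 0 0 0 .05;-.1 .015 0 0 0 0 .05;-.133 .02 0 0 0 0 .05;-.1649 .0246 0 0 0 0 .05' >/dev/null
python3 -m pendant '0 0 0 0 0 0 .05;0 0 0 0 0 0 .05;0 0 0 0 0 0 .05'
python3 -c "
from h import *
goal(.5216,-.143,.0145)"
```

```text
t: 13.03
tool_pos: [0.5204, -0.1431, 0.0967]
ee_rot: [-0.001, 0.809, 0.588, -0.001]
force: [-0.6, 0.4, -2.9]
finger_gap: 0.0607
grasp_force: 30.0
tool d [0.0005 0.0013 0.0822] tilt 0.09
```

```bash

python3 -m pendant '0 0 .03 0 0 0 .05;0 0 .06 0 0 0 .05;0 0 .075 0 0 0 .05;0 0 .08 0 0 0 .05;0 0 .082 0 0 0 .05'
python3 -m pendant '0 0 0 0 0 0 .05;0 0 0.0015 0 0 0 .05;0 0 0.003 0 0 0 .05'
python3 -m pendant '0 0 0 0 0 0 .05;0 0 0 0 0 0 .05'

```

```text
t: 13.45
tool_pos: [0.5203, -0.1424, 0.0145]
ee_rot: [-0.001, 0.808, 0.589, -0.001]
force: [-0.1, -0.9, -1.8]
finger_gap: 0.0607
grasp_force: 30.0
t: 13.7
tool_pos: [0.5217, -0.1434, 0.0135]
ee_rot: [0.001, 0.809, 0.588, 0.001]
force: [0.1, -0.2, -3.6]
finger_gap: 0.0604
grasp_force: 30.0
t: 13.87
tool_pos: [0.5217, -0.1435, 0.0134]
ee_rot: [0.0, 0.809, 0.588, 0.001]
force: [0.8, 1.3, 4.9]
finger_gap: 0.0604
grasp_force: 30.0
```

```bash

python3 -m pendant '0 0 0 0 0 0 .094;0 0 0 0 0 0 .094;0 0 0 0 0 0 .094;0 0 0 0 0 0 .094;0 0 0 0 0 0 .094' >/dev/null
python3 -m pendant '0 0 -.03 0 0 0 .094;0 0 -.06 0 0 0 .094;0 0 -.1 0 0 0 .094;0 0 -.1 0 0 0 .094;0 0 -.1 0 0 0 .094'
python3 -m pendant '0 0 0 0 0 -.1 .094;0 0 0 0 0 -.2 .094;0 0 0 0 0 -.3 .094;0 0 0 0 0 -.4 .094;0 0 0 0 0 -.5 .094'
python3 - <<'E'
from h import *
goal(.592,-.364,.115,16)
T=optics.camera("top");S=optics.camera("side")
f=lambda c,x,y,r:cv2.resize(c["image"][y-r:y+r,x-r:x+r],(380,380),interpolation=cv2.INTER_CUBIC)
cv2.imwrite("pics/c4.png",np.hstack([f(T,362,213,24),f(S,375,295,38)]))
E
```

```text
t: 14.7
tool_pos: [0.5221, -0.1436, 0.1144]
ee_rot: [0.001, 0.809, 0.588, 0.002]
force: [0.2, 0.5, -0.2]
finger_gap: 0.0942
grasp_force: 0.0
t: 15.12
tool_pos: [0.5202, -0.1434, 0.1115]
ee_rot: [-0.001, 0.636, 0.772, -0.001]
force: [-0.2, 0.1, -0.1]
finger_gap: 0.0941
grasp_force: 0.0
tool d [-0.2303  0.0284 -0.0037]  rz -0.087 (or 3.054) cur 11.0 tilt 0.1
```

View pics/c4.png

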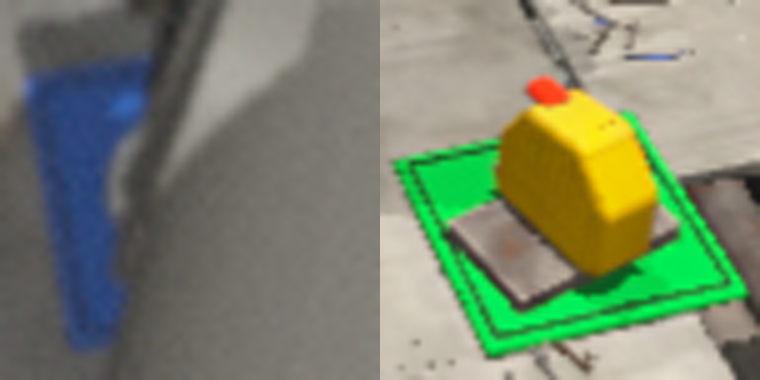

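The picture shows the tape upright on the plate. Its lower end corners are at side px (380,312) and (391,307), and the plate's corners are at (350,303), (365,318) and (397,304).

```bash
python3 - <<'E'
from h import *
S=optics.camera("side")
p=np.array([[68,229],[140,300],[300,230],[215,275],[272,250],[130,195]])*.2+[337,257]-.4
print(cast(S,p,.013).round(4))
q=np.array([[200,150],[258,140]])*.2+[337,257]-.4
print("mid end edges z~.045",cast(S,q,.050).round(4))
E
```

```text
[[ 0.5474 -0.3556  0.013 ]
 [ 0.5618 -0.3983  0.013 ]
 [ 0.6368 -0.3794  0.013 ]
 [ 0.5947 -0.3935  0.013 ]
 [ 0.6216 -0.3867  0.013 ]
 [ 0.578  -0.3438  0.013 ]]
mid end edges z~.045 [[ 0.5974 -0.3633  0.05  ]
 [ 0.6218 -0.3637  0.05  ]]
```

```bash

python3 -m pendant '-.028 .005 0 0 0 0 .094;-.056 .01 0 0 0 0 .094;-.084 .015 0 0 0 0 .094;-.112 .016 0 0 0 0 .094;-.112 .016 0 0 0 -.07 .094' >/dev/null
python3 -m pendant '0 0 0 0 0 0 .094;0 0 0 0 0 0 .094' >/dev/null
python3 -c "
from h import *
goal(.596,-.358,.115,15)"
```

```text
tool d [-0.1141  0.0109 -0.0032]  rz -0.009 (or 3.132) cur 14.5 tilt 0.07
```

```bash

python3 -m pendant '-.03 .003 0 0 0 0 .094;-.06 .006 0 0 0 0 .094;-.09 .009 0 0 0 0 .094;-.114 .011 0 0 0 0 .094;-.114 .011 0 0 0 0 .094' >/dev/null
python3 -m pendant '0 0 0 0 0 0 .094;0 0 0 0 0 0 .094;0 0 .015 0 0 0 .094;0 0 .03 0 0 0 .094;0 0 .045 0 0 0 .094'
python3 - <<'E'
from h import *
goal(.596,-.358,.02,15)
T=optics.camera("top");S=optics.camera("side")
f=lambda c,x,y,r:cv2.resize(c["image"][y-r:y+r,x-r:x+r],(380,380),interpolation=cv2.INTER_CUBIC)
cv2.imwrite("pics/c5.png",np.hstack([f(T,429,187,32),f(S,375,290,45)]))
E
```

```text
t: 16.68
tool_pos: [0.597, -0.3566, 0.066]
ee_rot: [-0.0, 0.61, 0.792, 0.0]
force: [-0.5, 0.2, 0.2]
finger_gap: 0.0943
grasp_force: 0.0
tool d [-0.0011 -0.0013  0.046 ]  rz -0.004 (or 3.138) cur 14.8 tilt 0.04
```

View pics/c5.png

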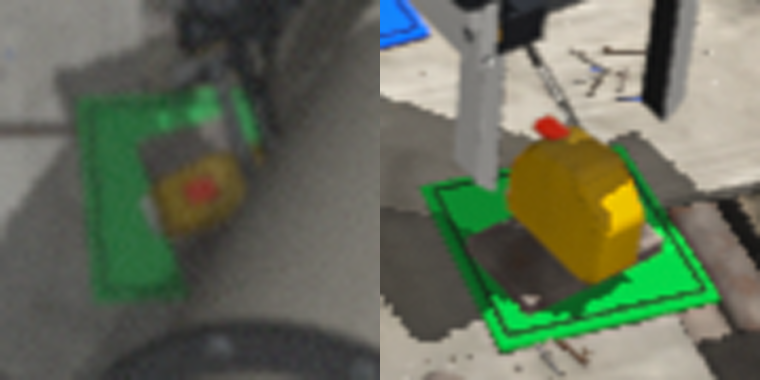

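The fingers straddle the tape, tips at crop (485,187) and (665,115) with its top midway between. Descending.

```bash

python3 -m pendant '0 0 .015 0 0 0 .094;0 0 .03 0 0 0 .094;0 0 .044 0 0 0 .094;0 0 .046 0 0 0 .094;0 0 .046 0 0 0 .094'
python3 -m pendant '0 0 0 0 0 0 .02;0 0 0 0 0 0 .02;0 0 0 0 0 0 .02;0 0 0 0 0 0 .02;0 0 0 0 0 0 .02' 8
python3 -m pendant '0 0 0 0 0 0 .02;0 0 0 0 0 0 .02;0 0 0 0 0 0 .02;0 0 0 0 0 0 .02;0 0 0 0 0 0 .02'
python3 -m pendant '0 0 0 0 0 0 .02;0 0 0 0 0 0 .02;0 0 0 0 0 0 .02' 30

```

```text
t: 17.2
tool_pos: [0.5962, -0.3578, 0.0201]
ee_rot: [-0.001, 0.611, 0.792, -0.0]
force: [-0.6, -0.5, -0.6]
finger_gap: 0.0942
grasp_force: 0.0
t: 17.62
tool_pos: [0.5973, -0.3582, 0.0221]
ee_rot: [0.0, 0.611, 0.792, 0.0]
force: [-0.1, -0.2, 0.3]
finger_gap: 0.0642
grasp_force: 0.0
t: 18.03
tool_pos: [0.5968, -0.3581, 0.0215]
ee_rot: [-0.0, 0.611, 0.792, -0.0]
force: [-1.2, -0.9, 0.3]
finger_gap: 0.031
grasp_force: 1.4
t: 18.28
tool_pos: [0.5969, -0.3581, 0.0216]
ee_rot: [-0.0, 0.611, 0.792, -0.0]
force: [-1.1, 0.7, 0.9]
finger_gap: 0.0298
grasp_force: 29.9
```

```bash

python3 -m pendant '0 0 -.015 0 0 0 .02;0 0 -.03 0 0 0 .02;0 0 -.045 0 0 0 .02;0 0 -.06 0 0 0 .02;0 0 -.06 0 0 0 .02'
python3 - <<'E'
from h import *
goal(.45,-.25,.09)
T=optics.camera("top");S=optics.camera("side")
f=lambda c,x,y,r:cv2.resize(c["image"][y-r:y+r,x-r:x+r],(380,380),interpolation=cv2.INTER_CUBIC)
cv2.imwrite("pics/c6.png",np.hstack([f(T,429,187,32),f(S,375,290,45)]))
E
```

```text
t: 18.7
tool_pos: [0.5988, -0.3593, 0.0862]
ee_rot: [0.003, 0.611, 0.792, 0.001]
force: [0.5, 0.1, -1.7]
finger_gap: 0.0298
grasp_force: 29.9
tool d [ 0.1435 -0.1161 -0.0047] tilt 0.31
```

View pics/c6.png

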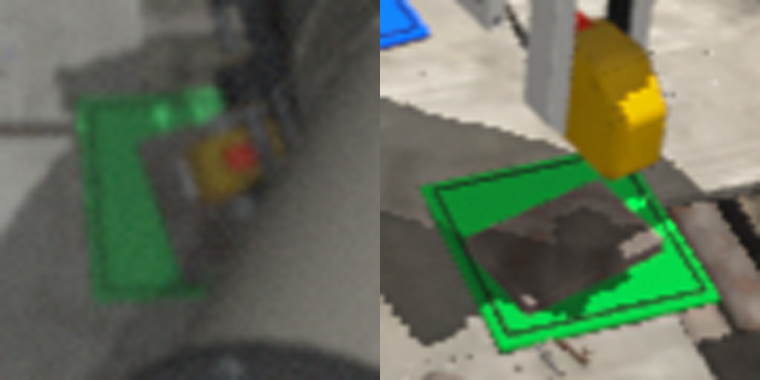

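The tape is lifted and upright, and the plate lies alone on the mat.

```bash

python3 -m pendant '.0285 -.023 0 0 0 0 .02;.057 -.046 0 0 0 0 .02;.086 -.069 0 0 0 0 .02;.115 -.0925 0 0 0 0 .02;.1435 -.116 0 0 0 0 .02' >/dev/null
python3 -m pendant '0 0 0 0 0 0 .02;0 0 0 0 0 0 .02;0 0 0 0 0 0 .02;0 0 .03 0 0 0 .02;0 0 .055 0 0 0 .02' >/dev/null
python3 -m pendant '0 0 0.008 0 0 0 .02;0 0 .012 0 0 0 .02;0 0 .012 0 0 0 .02'
python3 -c "
from h import *
goal(.45,-.25,.0086)"
```

```text
t: 19.88
tool_pos: [0.4483, -0.2494, 0.0141]
ee_rot: [-0.001, 0.611, 0.792, -0.0]
force: [-0.2, 0.7, -2.0]
finger_gap: 0.0297
grasp_force: 29.9
tool d [-0.001   0.0015  0.0055] tilt 0.08
```

```bash

python3 -m pendant '0 0 0 0 0 0 .02;0 0 .002 0 0 0 .02;0 0 .004 0 0 0 .02;0 0 .0055 0 0 0 .02;0 0 .0065 0 0 0 .02' 
python3 -m pendant '0 0 0 0 0 0 .02;0 0 0 0 0 0 .02'
```

```text
t: 20.3
tool_pos: [0.4486, -0.2488, 0.0084]
ee_rot: [0.0, 0.611, 0.792, 0.0]
force: [-0.9, 2.8, 22.1]
finger_gap: 0.0302
grasp_force: 30.0
t: 20.47
tool_pos: [0.4487, -0.2488, 0.0085]
ee_rot: [0.0, 0.611, 0.792, 0.0]
force: [-0.8, 1.4, 4.3]
finger_gap: 0.0296
grasp_force: 29.9
```

```bash

python3 -m pendant '0 0 0 0 0 0 .094;0 0 0 0 0 0 .094;0 0 0 0 0 0 .094;0 0 0 0 0 0 .094;0 0 0 0 0 0 .094' >/dev/null
python3 -m pendant '0 0 0 0 0 0 .094;0 0 0 0 0 0 .094;0 0 0 0 0 0 .094;0 0 0 0 0 0 .094;0 0 0 0 0 0 .094'
python3 -m pendant '0 0 -.03 0 0 0 .094;0 0 -.06 0 0 0 .094;0 0 -.09 0 0 0 .094;0 0 -.11 0 0 0 .094;0 0 -.11 0 0 0 .094' >/dev/null
python3 - <<'E'
from h import *
goal(.592,-.366,.08,105)
print(bot.get_state()["joints"].round(2))
T=optics.camera("top");S=optics.camera("side")
for n,c in(("T",T),("S",S)):
    hs=cv2.cvtColor(c["image"],cv2.COLOR_BGR2HSV)
    x0,y0,x1,y1=(405,165,450,212) if n=="T" else (340,270,410,328)
    m=(hs[y0:y1,x0:x1,1]<110).astype(np.uint8)
    k,l,s,_=cv2.connectedComponentsWithStats(m,connectivity=4)
    for i in range(1,k):
        if s[i,4]>60:
            P=cast(c,np.argwhere(l==i)[:,::-1]+[x0,y0],.013)[:,:2]*1000
            print(n,s[i],[np.round(v,1) for v in cv2.minAreaRect(np.float32(P))])
f=lambda c,x,y,r:cv2.resize(c["image"][y-r:y+r,x-r:x+r],(380,380),interpolation=cv2.INTER_CUBIC)
cv2.imwrite("pics/c7.png",np.hstack([f(T,410,215,48),f(S,330,290,75)]))
E
```

```text
t: 21.3
tool_pos: [0.4484, -0.2488, 0.0081]
ee_rot: [-0.0, 0.611, 0.792, -0.0]
force: [-0.1, -0.3, 0.9]
finger_gap: 0.0922
grasp_force: 0.0
tool d [-0.1484  0.1075  0.0426]  rz 1.566 (or -1.576) cur 14.7 tilt 0.31
[-0.08  0.29  0.55  2.07 -0.21  0.82  0.85]
T [   0    0   45   47 1604] [array([ 593., -352.]), array([138.6, 149.1]), np.float64(86.9)]
S [   0    0   70   43 1263] [array([ 610.1, -319.7]), array([126.6, 148.5]), np.float64(64.4)]
S [ 10  18  47  31 816] [array([ 591.7, -366.9]), array([84.7, 54.4]), np.float64(16.0)]
S [  0  22  18  36 334] [array([ 537.6, -371.5]), array([93.2, 31.7]), np.float64(72.2)]
S [ 23  47  47  11 275] [array([ 596.8, -431.4]), array([23.9, 94.2]), np.float64(89.6)]
```

View pics/c7.png

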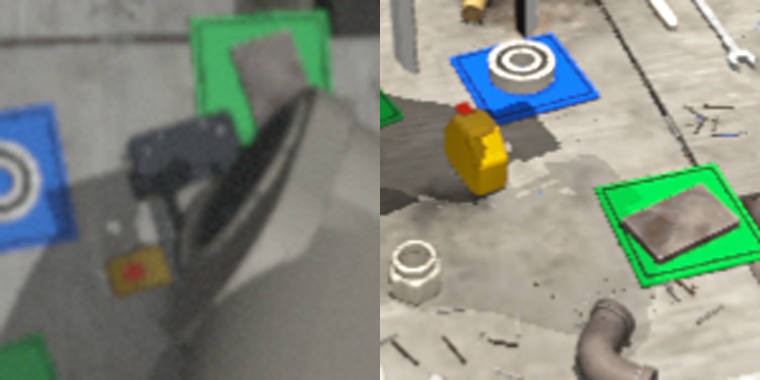

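The plate lies flat at side px (375,294), the tape stands upright, and the bearing looks centred on blue. Now the plate.

```bash

python3 -m pendant '0 0 0 0 0 .12 .094;0 0 0 0 0 .24 .094;0 0 0 0 0 .36 .094;0 0 0 0 0 .48 .094;0 0 0 0 0 .516 .094' >/dev/null
python3 -m pendant '0 0 0 0 0 .12 .094;0 0 0 0 0 .24 .094;0 0 0 0 0 .36 .094;0 0 0 0 0 .48 .094;0 0 0 0 0 .516 .094' >/dev/null
python3 -m pendant '0 0 0 0 0 .12 .094;0 0 0 0 0 .24 .094;0 0 0 0 0 .36 .094;0 0 0 0 0 .48 .094;0 0 0 0 0 .516 .094' >/dev/null
python3 -m pendant '0 0 0 0 0 0 .094;0 0 0 0 0 0 .094' >/dev/null
python3 -c "
from h import *
goal(.5925,-.3655,.08,106)"
```

```text
tool d [0.1065 0.1524 0.037 ]  rz 0.002 (or -3.139) cur -73.9 tilt 0.1
```

```bash

python3 -m pendant '.022 .03 0 0 0 0 .08;.044 .06 0 0 0 0 .08;.065 .09 0 0 0 0 .08;.085 .12 0 0 0 0 .08;.1065 .1524 0 0 0 0 .08' >/dev/null
python3 -m pendant '0 0 0 0 0 0 .08;0 0 0.02 0 0 0 .08;0 0 .04 0 0 0 .08;0 0 .06 0 0 0 .08;0 0 .06 0 0 0 .08' >/dev/null
python3 -m pendant '0 0 0 0 0 0 .08;0 0 0 0 0 0 .08'
python3 -c "
from h import *
goal(.5925,-.3655,.0075,106)"
```

```text
t: 24.23
tool_pos: [0.5929, -0.3664, 0.0589]
ee_rot: [0.0, 0.99, 0.14, 0.0]
force: [0.5, -0.7, 0.1]
finger_gap: 0.0801
grasp_force: 0.0
tool d [-0.0002 -0.001   0.0514]  rz 0.001 (or -3.141) cur -73.9 tilt 0.03
```

```bash

python3 -m pendant '0 -.001 .02 0 0 0 .08;0 -.001 .04 0 0 0 .08;0 -.001 .047 0 0 0 .08;0 -.001 .05 0 0 0 .08;0 -.001 .0515 0 0 0 .08'
python3 -m pendant '0 0 0 0 0 0 .03;0 0 0 0 0 0 .03;0 0 0 0 0 0 .03;0 0 0 0 0 0 .03;0 0 0 0 0 0 .03' 10
python3 -m pendant '0 0 0 0 0 0 .03;0 0 0 0 0 0 .03;0 0 0 0 0 0 .03;0 0 0 0 0 0 .03;0 0 0 0 0 0 .03' 50

```

```text
t: 24.65
tool_pos: [0.5928, -0.3652, 0.0074]
ee_rot: [0.0, 0.99, 0.14, 0.0]
force: [0.2, -0.9, -0.5]
finger_gap: 0.0802
grasp_force: 0.0
t: 25.07
tool_pos: [0.5928, -0.3652, 0.0071]
ee_rot: [0.0, 0.99, 0.139, 0.0]
force: [0.2, -1.9, 1.6]
finger_gap: 0.0498
grasp_force: 0.9
t: 25.48
tool_pos: [0.5928, -0.3652, 0.0071]
ee_rot: [0.0, 0.99, 0.139, 0.0]
force: [-1.1, 1.2, 6.4]
finger_gap: 0.0493
grasp_force: 50.0
```

```bash

python3 -m pendant '0 0 -.01 0 0 0 .03;0 0 -.03 0 0 0 .03;0 0 -.06 0 0 0 .03;0 0 -.085 0 0 0 .03;0 0 -.085 0 0 0 .03'
python3 -m pendant '0 0 0 0 0 .05 .03;0 0 0 0 0 .1 .03;0 0 0 0 0 .14 .03;0 0 0 0 0 .14 .03'
python3 -c "
from h import *
goal(.4866,.1042,.09,97.9)"
```

```text
t: 25.9
tool_pos: [0.594, -0.3665, 0.0968]
ee_rot: [0.002, 0.99, 0.139, 0.002]
force: [-0.3, -1.4, -3.1]
finger_gap: 0.0491
grasp_force: 50.0
t: 26.23
tool_pos: [0.5922, -0.3645, 0.0913]
ee_rot: [-0.0, 0.998, 0.069, -0.0]
force: [0.4, 1.1, -2.1]
finger_gap: 0.0495
grasp_force: 50.0
tool d [-0.0403 -0.4788  0.0015]  rz -0.000 (or 3.141) cur -82.1 tilt 0.05
```

```bash

python3 -m pendant '-.003 -.032 0 0 0 0 .03;-.006 -.064 0 0 0 0 .03;-.009 -.096 0 0 0 0 .03;-.012 -.128 0 0 0 0 .03;-.0134 -.1596 0 0 0 0 .03' >/dev/null
python3 -m pendant '-.003 -.032 0 0 0 0 .03;-.006 -.064 0 0 0 0 .03;-.009 -.096 0 0 0 0 .03;-.012 -.128 0 0 0 0 .03;-.0134 -.1596 0 0 0 0 .03' >/dev/null
python3 -m pendant '-.003 -.032 0 0 0 0 .03;-.006 -.064 0 0 0 0 .03;-.009 -.096 0 0 0 0 .03;-.012 -.128 0 0 0 0 .03;-.0134 -.1596 0 0 0 0 .03' >/dev/null
python3 -m pendant '0 0 0 0 0 0 .03;0 0 0 0 0 0 .03;0 0 0 0 0 0 .03;0 0 .03 0 0 0 .03;0 0 .06 0 0 0 .03' >/dev/null
python3 -m pendant '0 0 0 0 0 0 .03;0 0 0 0 0 0 .03;0 0 0 0 0 0 .03'
python3 -c "
from h import *
goal(.4866,.1042,.0071,97.9)"
```

```text
t: 28.15
tool_pos: [0.4867, 0.1024, 0.0327]
ee_rot: [0.0, 0.998, 0.069, 0.0]
force: [-0.6, -0.1, -2.2]
finger_gap: 0.0493
grasp_force: 50.0
tool d [ 0.0001 -0.0018  0.0256]  rz -0.000 (or 3.142) cur -82.1 tilt 0.04
```

```bash

python3 -m pendant '0 -.0018 .012 0 0 0 .03;0 -.0018 .02 0 0 0 .03;0 -.0018 .023 0 0 0 .03;0 -.0018 .0245 0 0 0 .03;0 -.0018 .0255 0 0 0 .03'
python3 -m pendant '0 0 0 0 0 0 .03;0 0 0.0005 0 0 0 .03'
python3 -m pendant '0 0 0 0 0 0 .08;0 0 0 0 0 0 .08;0 0 0 0 0 0 .08;0 0 0 0 0 0 .08;0 0 0 0 0 0 .08'
python3 -m pendant '0 0 -.03 0 0 0 .094;0 0 -.06 0 0 0 .094;0 0 -.1 0 0 0 .094;0 0 -.1 0 0 0 .094;0 0 -.1 0 0 0 .094'
python3 -c "
from h import *
goal(.382,-.367,.11)"

```

```text
t: 28.57
tool_pos: [0.4861, 0.1053, 0.0068]
ee_rot: [-0.0, 0.998, 0.07, 0.0]
force: [-11.4, -0.8, 39.5]
finger_gap: 0.049
grasp_force: 50.0
t: 28.73
tool_pos: [0.486, 0.1053, 0.0068]
ee_rot: [-0.001, 0.998, 0.07, 0.0]
force: [-11.6, -1.3, 40.9]
finger_gap: 0.049
grasp_force: 50.0
t: 29.15
tool_pos: [0.4859, 0.1054, 0.0057]
ee_rot: [-0.0, 0.998, 0.07, 0.0]
force: [-1.0, 0.6, 0.3]
finger_gap: 0.0781
grasp_force: 0.0
t: 29.57
tool_pos: [0.4867, 0.1063, 0.107]
ee_rot: [-0.001, 0.998, 0.07, 0.001]
force: [0.1, 0.4, -0.4]
finger_gap: 0.094
grasp_force: 0.0
tool d [-0.1701  0.454  -0.0042] tilt 0.19
```

```bash

python3 -m pendant '-.011 .03 0 0 0 0 .094;-.022 .06 0 0 0 0 .094;-.033 .09 0 0 0 0 .094;-.044 .12 0 0 0 0 .094;-.0567 .1513 0 0 0 0 .094' >/dev/null
python3 -m pendant '-.011 .03 0 0 0 0 .094;-.022 .06 0 0 0 0 .094;-.033 .09 0 0 0 0 .094;-.044 .12 0 0 0 0 .094;-.0567 .1513 0 0 0 0 .094' >/dev/null
python3 -m pendant '-.011 .03 0 0 0 0 .094;-.022 .06 0 0 0 0 .094;-.033 .09 0 0 0 0 .094;-.044 .12 0 0 0 0 .094;-.0567 .1513 0 0 0 0 .094' >/dev/null
python3 -m pendant '0 0 0 0 0 0 .08;0 0 0 0 0 -.1 .08;0 0 0 0 0 -.2 .08;0 0 0 0 0 -.263 .08;0 0 0 0 0 -.263 .08'
python3 -c "
from h import *
goal(.382,-.367,.0045,113)
T=optics.camera('top')
c=T
hs=cv2.cvtColor(c['image'],cv2.COLOR_BGR2HSV)
f=lambda c,x,y,r:cv2.resize(c['image'][y-r:y+r,x-r:x+r],(380,380),interpolation=cv2.INTER_CUBIC)
S=optics.camera('side')
cv2.imwrite('pics/c8.png',np.hstack([f(T,285,226,26),f(S,268,305,45)]))"
```

```text
t: 31.23
tool_pos: [0.3799, -0.3675, 0.1046]
ee_rot: [-0.001, 0.98, 0.201, -0.0]
force: [0.5, -0.3, 0.3]
finger_gap: 0.0801
grasp_force: 0.0
tool d [0.0022 0.0005 0.1001]  rz 0.004 (or -3.137) cur -66.8 tilt 0.08
```

View pics/c8.png

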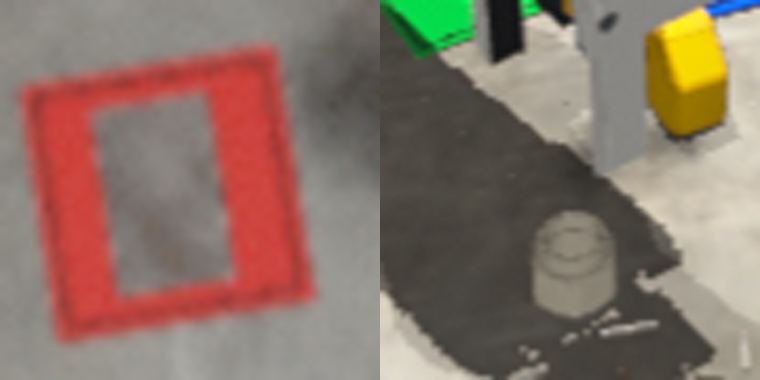

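The plate sits square on red, about 3 mm towards +y. The nut stands at side crop (572,262) under the open fingers.

```bash

python3 -m pendant '.001 .0005 .03 0 0 0 .08;.001 .0005 .06 0 0 0 .08;.001 .0005 .085 0 0 0 .08;.001 .0005 .098 0 0 0 .08;.001 .0005 .0985 0 0 0 .08'
python3 -m pendant '0 0 0 0 0 0 .025;0 0 0 0 0 0 .025;0 0 0 0 0 0 .025;0 0 0 0 0 0 .025;0 0 0 0 0 0 .025' 6
python3 -m pendant '0 0 0 0 0 0 .025;0 0 0 0 0 0 .025;0 0 0 0 0 0 .025;0 0 0 0 0 0 .025;0 0 0 0 0 0 .025' 
python3 -m pendant '0 0 0 0 0 0 .025;0 0 0 0 0 0 .025;0 0 0 0 0 0 .025' 25
python3 -m pendant '0 0 -.02 0 0 0 .025;0 0 -.04 0 0 0 .025;0 0 -.07 0 0 0 .025;0 0 -.1 0 0 0 .025;0 0 -.1 0 0 0 .025'
python3 -c "
from h import *
goal(.486,.1063,.105)"
```

```text
t: 31.75
tool_pos: [0.3803, -0.367, 0.0048]
ee_rot: [-0.001, 0.98, 0.199, -0.002]
force: [-1.2, -0.3, 0.2]
finger_gap: 0.0799
grasp_force: 0.0
t: 32.17
tool_pos: [0.3822, -0.368, 0.0079]
ee_rot: [0.0, 0.98, 0.2, 0.001]
force: [0.4, 1.1, 0.2]
finger_gap: 0.0501
grasp_force: 0.0
t: 32.58
tool_pos: [0.3819, -0.3678, 0.0073]
ee_rot: [-0.0, 0.98, 0.2, 0.0]
force: [-0.7, 1.8, 6.9]
finger_gap: 0.0356
grasp_force: 6.0
t: 32.83
tool_pos: [0.3819, -0.3678, 0.0073]
ee_rot: [-0.0, 0.98, 0.2, 0.0]
force: [0.2, 2.5, 6.8]
finger_gap: 0.0352
grasp_force: 25.0
t: 33.25
tool_pos: [0.3829, -0.3696, 0.1113]
ee_rot: [0.002, 0.98, 0.2, 0.002]
force: [1.2, -1.3, -1.2]
finger_gap: 0.0349
grasp_force: 25.0
tool d [ 0.281  -0.3977  0.0055] tilt 0.29
```

```bash

python3 -m pendant '.018 -.026 0 0 0 0 .025;.037 -.053 0 0 0 0 .025;.056 -.08 0 0 0 0 .025;.075 -.106 0 0 0 0 .025;.0937 -.1326 0 0 0 0 .025' >/dev/null
python3 -m pendant '.018 -.026 0 0 0 0 .025;.037 -.053 0 0 0 0 .025;.056 -.08 0 0 0 0 .025;.075 -.106 0 0 0 0 .025;.0937 -.1326 0 0 0 0 .025' >/dev/null
python3 -m pendant '.018 -.026 0 0 0 0 .025;.037 -.053 0 0 0 0 .025;.056 -.08 0 0 0 0 .025;.075 -.106 0 0 0 0 .025;.0937 -.1326 0 0 0 0 .025' >/dev/null
python3 -m pendant '0 0 0 0 0 0 .025;0 0 0 0 0 0 .025;0 0 0 0 0 0 .025;0 0 .03 0 0 0 .025;0 0 .06 0 0 0 .025' >/dev/null
python3 -m pendant '0 0 0 0 0 0 .025;0 0 0 0 0 0 .025;0 0 0 0 0 0 .025'
python3 - <<'E'
from h import *
goal(.486,.1063,.0205)
T=optics.camera('top');S=optics.camera('side')
f=lambda c,x,y,r:cv2.resize(c['image'][y-r:y+r,x-r:x+r],(380,380),interpolation=cv2.INTER_CUBIC)
cv2.imwrite('pics/c9.png',np.hstack([f(T,285,226,30),f(S,278,190,30)]))
E
```

```text
t: 35.17
tool_pos: [0.4848, 0.1072, 0.0482]
ee_rot: [0.0, 0.98, 0.199, 0.0]
force: [-0.7, 0.9, -1.0]
finger_gap: 0.0351
grasp_force: 25.0
tool d [0.0007 0.0013 0.0277] tilt 0.03
```

View pics/c9.png

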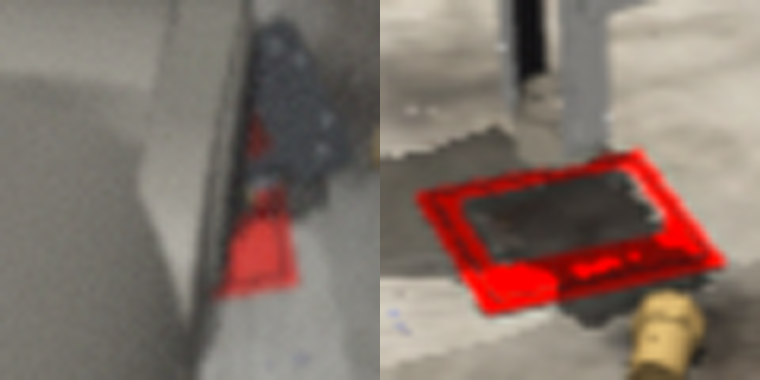

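The fingers hold the nut above the plate. Lowering it now.

```bash

python3 -m pendant '.0007 .0013 .012 0 0 0 .025;.0007 .0013 .021 0 0 0 .025;.0007 .0013 .025 0 0 0 .025;.0007 .0013 .0265 0 0 0 .025;.0007 .0013 .0265 0 0 0 .025'
python3 -m pendant '0 0 0 0 0 0 .025;0 0 .001 0 0 0 .025;0 0 .0015 0 0 0 .025'

```

```text
t: 35.68
tool_pos: [0.4853, 0.1073, 0.0202]
ee_rot: [-0.0, 0.98, 0.2, -0.0]
force: [-0.5, -0.3, -1.6]
finger_gap: 0.035
grasp_force: 25.0
t: 35.93
tool_pos: [0.4857, 0.1073, 0.0197]
ee_rot: [-0.0, 0.98, 0.2, 0.0]
force: [-8.7, -1.9, 34.7]
finger_gap: 0.0349
grasp_force: 25.0
```

```bash

python3 -m pendant '0 0 -.0005 0 0 0 .07;0 0 -.0005 0 0 0 .07;0 0 -.0005 0 0 0 .07;0 0 -.0005 0 0 0 .07;0 0 -.0005 0 0 0 .07'
python3 -m pendant '0 0 -.03 0 0 0 .094;0 0 -.06 0 0 0 .094;0 0 -.1 0 0 0 .094;0 0 -.1 0 0 0 .094;0 0 -.1 0 0 0 .094'
python3 -m pendant '0 0 0 0 0 .12 .094;0 0 0 0 0 .24 .094;0 0 0 0 0 .36 .094;0 0 0 0 0 .48 .094;0 0 0 0 0 .571 .094'>/dev/null
python3 -m pendant '0 0 0 0 0 .12 .094;0 0 0 0 0 .24 .094;0 0 0 0 0 .36 .094;0 0 0 0 0 .48 .094;0 0 0 0 0 .571 .094'>/dev/null
python3 -m pendant '0 0 0 0 0 .12 .094;0 0 0 0 0 .24 .094;0 0 0 0 0 .36 .094;0 0 0 0 0 .48 .094;0 0 0 0 0 .571 .094'>/dev/null
python3 -m pendant '0 0 0 0 0 0 .094;0 0 0 0 0 0 .094'
python3 -c "
from h import *
goal(.4486,-.2488,.12,14.7);print(bot.get_state()['joints'].round(2))"
```

```text
t: 36.35
tool_pos: [0.4855, 0.1074, 0.0195]
ee_rot: [0.0, 0.98, 0.2, -0.0]
force: [0.6, -0.2, -0.4]
finger_gap: 0.0648
grasp_force: 0.0
t: 36.77
tool_pos: [0.4865, 0.1083, 0.1211]
ee_rot: [-0.001, 0.98, 0.2, 0.002]
force: [0.0, -0.4, -0.6]
finger_gap: 0.0938
grasp_force: 0.0
t: 38.18
tool_pos: [0.4852, 0.107, 0.1188]
ee_rot: [0.001, 0.794, -0.608, 0.0]
force: [0.5, 0.2, -0.5]
finger_gap: 0.0941
grasp_force: 0.0
tool d [ 0.334   0.1279 -0.0006]  rz 0.007 (or -3.135) cur -164.9 tilt 0.1
[-1.32  0.62  1.32  2.13 -0.73  0.99 -2.47]
```

```bash

python3 -m pendant '0 0 0 0 0 -.12 .094;0 0 0 0 0 -.24 .094;0 0 0 0 0 -.36 .094;0 0 0 0 0 -.48 .094;0 0 0 0 0 -.6 .094'>/dev/null
python3 -m pendant '0 0 0 0 0 -.12 .094;0 0 0 0 0 -.24 .094;0 0 0 0 0 -.36 .094;0 0 0 0 0 -.48 .094;0 0 0 0 0 -.6 .094'>/dev/null
python3 -m pendant '0 0 0 0 0 -.12 .094;0 0 0 0 0 -.24 .094;0 0 0 0 0 -.36 .094;0 0 0 0 0 -.48 .094;0 0 0 0 0 -.6 .094'>/dev/null
python3 -m pendant '0 0 0 0 0 -.12 .094;0 0 0 0 0 -.24 .094;0 0 0 0 0 -.36 .094;0 0 0 0 0 -.48 .094;0 0 0 0 0 -.6 .094'>/dev/null
python3 -m pendant '0 0 0 0 0 -.12 .094;0 0 0 0 0 -.24 .094;0 0 0 0 0 -.36 .094;0 0 0 0 0 -.48 .094;0 0 0 0 0 -.6 .094'>/dev/null
python3 -m pendant '0 0 0 0 0 -.07 .094;0 0 0 0 0 -.135 .094;0 0 0 0 0 -.135 .094;0 0 0 0 0 -.135 .094;0 0 0 0 0 -.135 .094'
python3 -c "
from h import *
goal(.4486,-.2488,.12,14.7);print(bot.get_state()['joints'].round(2))"
```

```text
t: 40.68
tool_pos: [0.4855, 0.1073, 0.1196]
ee_rot: [0.0, 0.612, 0.791, 0.0]
force: [-0.1, 0.4, 0.6]
finger_gap: 0.0941
grasp_force: 0.0
tool d [-0.3356 -0.1248 -0.0005]  rz -0.004 (or 3.138) cur 14.5 tilt 0.01
[-0.81  0.27  0.54  2.11 -0.19  0.81  0.1 ]
```

```bash

python3 -m pendant '-.034 -.012 0 0 0 0 .094;-.067 -.025 0 0 0 0 .094;-.1 -.037 0 0 0 0 .094;-.134 -.05 0 0 0 0 .094;-.1678 -.0624 0 0 0 0 .094' >/dev/null
python3 -m pendant '-.034 -.012 0 0 0 0 .094;-.067 -.025 0 0 0 0 .094;-.1 -.037 0 0 0 0 .094;-.134 -.05 0 0 0 0 .094;-.1678 -.0624 0 0 0 0 .094' >/dev/null
python3 -m pendant '0 0 0 0 0 0 .094;0 0 0 0 0 0 .094;0 0 0 0 0 0 .094'
python3 - <<'E'
from h import *
goal(.4486,-.2488,.0085)
T=optics.camera('top');S=optics.camera('side')
f=lambda c,x,y,r:cv2.resize(c['image'][y-r:y+r,x-r:x+r],(380,380),interpolation=cv2.INTER_CUBIC)
cv2.imwrite('pics/c10.png',np.hstack([f(T,285,226,22),f(S,280,188,28)]))
E
```

```text
t: 41.77
tool_pos: [0.4489, -0.2484, 0.1194]
ee_rot: [-0.0, 0.612, 0.791, -0.0]
force: [-0.5, 0.8, 0.6]
finger_gap: 0.0941
grasp_force: 0.0
tool d [-0.0003 -0.0004  0.1109] tilt 0.03
```

View pics/c10.png

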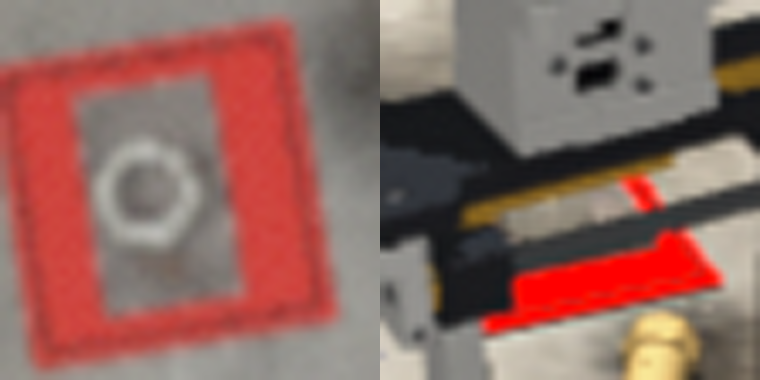

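The nut stands upright on the plate, its collar centre at crop (147,192) against the plate centre at (157,196).

```bash

python3 -m pendant '0 0 .03 0 0 0 .094;0 0 .06 0 0 0 .094;0 0 .09 0 0 0 .094;0 0 .11 0 0 0 .094;0 0 .111 0 0 0 .094'
python3 -m pendant '0 0 0 0 0 0 .02;0 0 0 0 0 0 .02;0 0 0 0 0 0 .02;0 0 0 0 0 0 .02;0 0 0 0 0 0 .02' 8
python3 -m pendant '0 0 0 0 0 0 .02;0 0 0 0 0 0 .02;0 0 0 0 0 0 .02;0 0 0 0 0 0 .02;0 0 0 0 0 0 .02'
python3 -m pendant '0 0 0 0 0 0 .02;0 0 0 0 0 0 .02;0 0 0 0 0 0 .02' 30
python3 -m pendant '0 0 -.015 0 0 0 .02;0 0 -.03 0 0 0 .02;0 0 -.045 0 0 0 .02;0 0 -.06 0 0 0 .02;0 0 -.06 0 0 0 .02'
python3 - <<'E'
from h import *
goal(.5974,-.3585,.085)
T=optics.camera('top')
p=np.array([[147,192],[157.5,196],[166,194]])*44/380+[263,204]-.4
for q,z in zip(p,(.044,.013,.005)): print(cast(T,[q],z).round(4))
S=optics.camera('side')
f=lambda c,x,y,r:cv2.resize(c['image'][y-r:y+r,x-r:x+r],(380,380),interpolation=cv2.INTER_CUBIC)
cv2.imwrite('pics/c11.png',np.hstack([f(S,320,250,90),f(T,400,220,60)]))
E
```

```text
t: 42.28
tool_pos: [0.4475, -0.2466, 0.0056]
ee_rot: [-0.002, 0.611, 0.792, -0.001]
force: [-2.2, 0.4, 0.5]
finger_gap: 0.094
grasp_force: 0.0
t: 42.7
tool_pos: [0.4497, -0.2488, 0.0096]
ee_rot: [0.001, 0.612, 0.791, 0.0]
force: [0.5, 1.0, 0.2]
finger_gap: 0.0643
grasp_force: 0.0
t: 43.12
tool_pos: [0.449, -0.2488, 0.0086]
ee_rot: [0.0, 0.612, 0.791, -0.0]
force: [0.8, -0.1, 0.1]
finger_gap: 0.031
grasp_force: 0.7
t: 43.37
tool_pos: [0.449, -0.2488, 0.0086]
ee_rot: [-0.0, 0.612, 0.791, -0.0]
force: [-0.7, 0.6, 1.7]
finger_gap: 0.03
grasp_force: 29.9
t: 43.78
tool_pos: [0.45, -0.2494, 0.0706]
ee_rot: [0.001, 0.612, 0.791, 0.001]
force: [1.0, -1.0, -1.1]
finger_gap: 0.0299
grasp_force: 29.9
tool d [-0.1426  0.1153 -0.0139] tilt 0.16
[[0.4846 0.1068 0.044 ]]
[[0.4849 0.1055 0.013 ]]
[[0.486 0.103 0.005]]
```

View pics/c11.png

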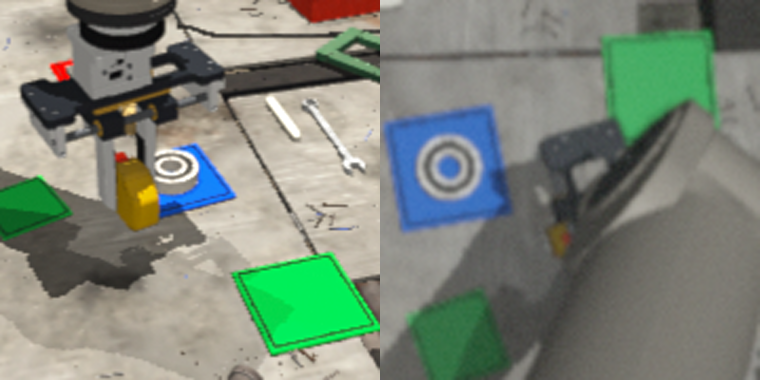

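```bash

python3 - <<'E'
from h import *
s=bot.get_state();S=optics.camera('side')
zb=s["tool_pos"][2]-.0086
m=cv2.inRange(cv2.cvtColor(S["image"],cv2.COLOR_BGR2HSV),(18,140,60),(35,255,255));m[:200]=0;m[290:]=0;m[:,:270]=0;m[:,320:]=0
n,l,st,_=cv2.connectedComponentsWithStats(m);i=1+st[1:,4].argmax();yx=np.argwhere(l==i)
b=yx[yx[:,0]>=yx[:,0].max()-1];r=yx[yx[:,1]>=yx[:,1].max()]
print(zb,st[i],b.tolist(),r.tolist())
a=np.radians(14.7);u=np.array([np.cos(a),np.sin(a)]);v=np.array([-u[1],u[0]])
for q in([b[:,1].mean(),b[:,0].max()+.5],[r[:,1].max()+.5,r[:,0].max()]):
    P=cast(S,[q],zb)[0,:2]-s["tool_pos"][:2];print("rel tape x,y mm",(P@u*1000).round(1),(P@v*1000).round(1))
E
```

```text
0.05995685475612694 [285 235  20  35 554] [[268, 291], [268, 292], [268, 293], [268, 294], [268, 295], [268, 296], [268, 297], [269, 293], [269, 294]] [[257, 304], [258, 304], [259, 304], [260, 304], [261, 304], [262, 304], [263, 304], [264, 304], [265, 304]]
rel tape x,y mm -8.9 -34.6
rel tape x,y mm 16.5 -32.7
```

```bash

python3 -m pendant '-.0285 .023 0 0 0 0 .02;-.057 .046 0 0 0 0 .02;-.086 .069 0 0 0 0 .02;-.115 .0925 0 0 0 0 .02;-.1426 .1155 0 0 0 0 .02' >/dev/null
python3 -m pendant '0 0 0 0 0 0 .02;0 0 0 0 0 0 .02;0 0 0 0 0 0 .02;0 0 .02 0 0 0 .02;0 0 .04 0 0 0 .02' >/dev/null
python3 -m pendant '0 0 0 0 0 0 .02;0 0 0 0 0 0 .02;0 0 0 0 0 0 .02'
python3 -c "
from h import *
goal(.5974,-.3588,.0136)"
```

```text
t: 45.02
tool_pos: [0.5965, -0.3578, 0.0295]
ee_rot: [0.0, 0.612, 0.791, 0.0]
force: [-0.1, 0.1, -2.2]
finger_gap: 0.0302
grasp_force: 29.9
tool d [-0.0012  0.0006  0.0159] tilt 0.02
```

```bash

python3 -m pendant '-.001 .0005 .006 0 0 0 .02;-.001 .0005 .011 0 0 0 .02;-.001 .0005 .013 0 0 0 .02;-.001 .0005 .0145 0 0 0 .02;-.001 .0005 .0155 0 0 0 .02'
python3 -m pendant '0 0 0 0 0 0 .02;0 0 0.0005 0 0 0 .02'
```

```text
t: 45.43
tool_pos: [0.5974, -0.3586, 0.0135]
ee_rot: [-0.0, 0.612, 0.791, 0.0]
force: [-6.8, 6.3, 20.7]
finger_gap: 0.0298
grasp_force: 30.0
t: 45.6
tool_pos: [0.5974, -0.3586, 0.0135]
ee_rot: [-0.0, 0.612, 0.791, 0.0]
force: [-6.2, 6.1, 20.8]
finger_gap: 0.0298
grasp_force: 30.0
```

Down. I'll release, rise and move aside for a last look.

```bash

python3 -m pendant '0 0 0 0 0 0 .094;0 0 0 0 0 0 .094;0 0 0 0 0 0 .094;0 0 0 0 0 0 .094;0 0 0 0 0 0 .094' >/dev/null
python3 -m pendant '0 0 0 0 0 0 .094;0 0 0 0 0 0 .094;0 0 0 0 0 0 .094;0 0 0 0 0 0 .094;0 0 0 0 0 0 .094'
python3 -m pendant '0 0 -.03 0 0 0 .094;0 0 -.06 0 0 0 .094;0 0 -.09 0 0 0 .094;0 0 -.13 0 0 0 .094;0 0 -.16 0 0 0 .094' >/dev/null
python3 -m pendant '.02 -.035 0 0 0 0 .094;.035 -.07 0 0 0 0 .094;.05 -.105 0 0 0 0 .094;.07 -.14 0 0 0 0 .094;.085 -.17 0 0 0 0 .094' >/dev/null
python3 -m pendant '0 0 0 0 0 0 .094;0 0 0 0 0 0 .094;0 0 0 0 0 0 .094;0 0 0 0 0 0 .094'
python3 - <<'E'
from h import *
T=optics.camera('top');S=optics.camera('side')
f=lambda c,x0,y0,x1,y1,k:cv2.resize(c['image'][y0:y1,x0:x1],None,fx=k,fy=k,interpolation=cv2.INTER_CUBIC)
cv2.imwrite('pics/end.png',np.vstack([f(T,245,150,465,260,3.5)[:, :770],f(S,220,140,440,340,1)[:0].repeat(0,0) if 0 else cv2.resize(S['image'][200:340,220:440],(770,215*1))]))
E
```

```text
t: 46.43
tool_pos: [0.5974, -0.3587, 0.0126]
ee_rot: [0.0, 0.612, 0.791, -0.0]
force: [0.1, -0.3, 0.4]
finger_gap: 0.0925
grasp_force: 0.0
t: 47.6
tool_pos: [0.4126, -0.3193, 0.1728]
ee_rot: [0.0, 0.612, 0.791, -0.0]
force: [-0.3, 0.3, 1.0]
finger_gap: 0.0941
grasp_force: 0.0
```

View pics/end.png

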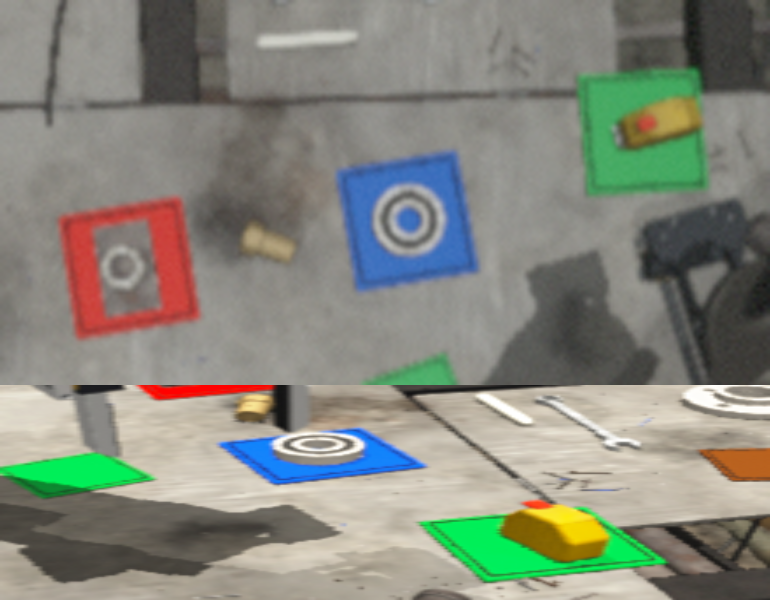

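Everything looks in place: coupling at (267,243) against the midpoint (269,244), bearing centred, and nut on the plate. One numeric check on the tape and the bearing, then hand in.

```bash

python3 - <<'E'
from h import *
S=optics.camera('side');T=optics.camera('top')
m=cv2.inRange(cv2.cvtColor(S["image"],cv2.COLOR_BGR2HSV),(18,140,60),(35,255,255));m[:260]=0;m[:,:340]=0;m[:,420:]=0
n,l,st,_=cv2.connectedComponentsWithStats(m);i=1+st[1:,4].argmax();yx=np.argwhere(l==i)
b=yx[yx[:,0]>=yx[:,0].max()-1];r=yx[yx[:,1]>=yx[:,1].max()]
a=np.radians(14.7);u=np.array([np.cos(a),np.sin(a)]);v=np.array([-u[1],u[0]])
for q in([b[:,1].mean(),b[:,0].max()+.5],[r[:,1].max()+.5,r[:,0].max()]):
    P=cast(S,[q],.005)[0,:2]-[.5974,-.3588];print("rel tape x,y mm",(P@u*1000).round(1),(P@v*1000).round(1))
p=np.array([408,220])/3.5+[245,150]-.4
print("bearing",cast(T,[p],.023).round(4)); p=np.array([408,220.5])/3.5+[245,150]-.4;print("blue",cast(T,[p],.005).round(4))
E
```

```text
rel tape x,y mm -7.7 -34.7
rel tape x,y mm 36.2 -17.3
bearing [[ 0.5203 -0.1416  0.023 ]]
blue [[ 0.5214 -0.1439  0.005 ]]
```

Everything measures within tolerance: the tape's end is 34.7 mm from the mat centre against 31–35 expected, and the bearing is under 3 mm off.

```bash
python3 -c "
from bench import job
print(job.job_done())"
```

```text
the job is handed in; nothing more can be done
None
```

The job is handed in: plate, nut, bearing, coupling and tape were all set out as asked and measured within tolerance by camera, at about 48 s of the 136 s; the hand-in returned no verdict.

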